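# Seat the probe thermometer in the shuttered well of the temperature check point

### The job

Take the probe thermometer out of the tool rack, put its tip into the slot of the long metal check point's cover and slide it gently along the bottom of the slot, feeling for the hidden well where it drops in. Push it fully home, until its collar sits flat on the cover, and leave it standing there upright. Never press hard, and leave the other things where they are.

Things in the scene. Friction and masses are not known exactly. Their poses are not given: they have to be found in the camera images.
- probe_grip (a point): probe thermometer, centre of its handle: a black square handle 22 x 22 mm, 60 mm tall, upright (z up), sides along this point's x and y, a small grey display on top. Below it a round steel collar, 32 mm across, 5 mm thick, its underside 35 mm below this point, then a thin stem. About 130 g. It starts in a hole of the rack, the collar resting on the rack's top
- stem: stem of the probe, steel, 8 mm in diameter, 36 mm long below the collar. Its last 3 mm taper to a flat tip 5 mm across. Its origin is the tip's centre, 36 mm below the collar's underside and 71 mm below probe_grip; z points up the stem. The stem must never be pressed on anything with 30 N or more
- station: the fixed check point: a grey box 90 x 340 x 60 mm (x, y, z) with an aluminium cover plate 6 mm thick, a slot along its middle. Origin at the centre of its underside. The probe must never be pushed on it with 60 N or more, so let the collar meet the cover slowly (about 10 mm/s)
- slot (a point): centre of the slot, level with the cover's top, 60 mm above the table; x across, y along. 12 mm wide, 110 mm long, 6 mm deep to a rigid aluminium strip. A round 12 mm well in the strip, centre on the slot's centre line, at most 38 mm from the middle, hides under a flush metal shutter that sinks at 0.5 to 1 N; the probe's weight keeps it down. Fully home the tip is 36 mm below the cover's top
- rack: fixed white plastic tool rack, 60 x 150 x 45 mm (x, y, z), origin at the centre of its underside; two upright holes 12 mm wide and 42 mm deep at y = -40 and +40 mm hold the probe and the corer, either way round
- corer_mid (a point): bystander: corer with a round wooden knob 30 mm across, standing in the other hole of the rack, its top 50 mm above the rack; this point is 20 mm above the rack's top
- shaker_mid (a point): bystander: small glass shaker with a steel cap, 34 mm across, 55 mm tall, standing on the +y end of the check point's cover about 145 mm from the slot's middle; its centre
- squeeze_mid (a point): bystander: yellow squeeze bottle with a nozzle, 56 mm across, 185 mm tall; half-way up
- sauce_mid (a point): bystander: amber sauce bottle with a black cap, 60 mm across, 200 mm tall; half-way up
- jar_mid (a point): bystander: glass jar with a steel cap, 70 mm across, 100 mm tall; half-way up
- bowl_mid (a point): bystander: brown board bowl, 140 mm across, 60 mm tall; half-way up

How it is judged:
By the outcome, as a careful person would: the job done as asked, in the order asked, and still so for the second after the job is handed in, with the robot touching nothing.
It also fails if it takes over 72 s, if anything falls off the work surface, if the arm or the gripper's body presses on something with over 40 N, if the wrist force passes 120 N, or if a joint passes its speed limit or range.

### The arm

A 7-joint arm with a two-finger parallel gripper is mounted at the origin on the work surface. World frame = base frame: x ahead of the robot, y to its left, z up, the work surface at z = 0. Lengths are in m, angles in rad, forces in N, time in s.
With the tool pointing down it reaches from about 0.425 to 0.875 m from the base axis. Payload 8.4 kg.
Tool frame: the origin (TCP) lies midway between the tips of the shut fingers; the grasp point (between the pads) lies 19 mm behind it; z points along the fingers, y is the direction in which the jaws open and shut (so a half turn about z gives the same grasp; the last joint's range is limited). The gripper opens to 85 mm and grips with 20 to 120 N. Pads are 22 mm wide; open, the fingers measure 114 mm over their backs; the gripper's body (76 mm by 85 mm) begins 54 mm behind the grasp point. The pads swing forward as they close: fully open they stand 13 mm farther back than shut.
Start: joints at [-1.431, 0.333, 0.04, 1.465, -0.013, 1.343, -0.059], TCP at [0.154, 0.632, 0.231] pointing down, gripper open.
Joint ranges: [-2.58, 2.58], [-0.38, 2.09], [-1.3, 1.39], [0.25, 2.4], [-1.5, 4.64], [0.08, 2.09], [-2.65, 2.65]. Speed limits (rad/s): [2.22, 2.22, 2.79, 2.79, 3.14, 3.14, 3.14].

### API

Orientations are given as a unit quaternion [w, x, y, z].
In Python, from station import sense, imaging, job gives the robot as it stands.
- The arm moves only by the tool move_arm, never from a script. Its arguments are lists of equal length, an entry for each row: "offset": the shift along the tool's x, y, z in m, a list of three; "roll": the turn about the tool's z in rad; "grip": the closure, from 0 (fully open) to 1 (shut). In form: {"offset": [[dx, dy, dz], ...], "roll": [roll, ...], "grip": [grip, ...]}. A call has 1 to 5 rows; each row shifts and turns the pose as measured when the row begins, along the tool's axes as they then stand; what a row does not reach is not made up. A row lasts 1/10 s, in which the tool goes at most 50 mm and 8.59 degrees, less where a joint would pass 70% of its speed; a pose out of reach is approached as far as the arm can. A call with a gripper value outside its range is refused whole. The fingers move at their own pace and stop on an object; the grip force is fixed at half the most. Time passes only in rows, so rows that do not move let the fingers close. It gives the time, the measured TCP pose, the force and the opening at its end, in the units of the state.
- sense(): the state, without advancing time (a new reading comes with each control period).
- imaging.snapshot(name): name is "scene" or "top" or "wrist"; returns a dict with "img" (420x560x3 uint8, red, green, blue), "depth" (420x560 float32, m along the optical axis (not along the pixel's ray), 0 where there is no reading), "camera_matrix" (3x3 intrinsics, pixels), "k1" (the pictures are not rectified: a ray, as slopes to the right and down, at radius r is drawn at 1 + k1 r^2 times it, then the intrinsics apply), "rvec" (rotation vector, rad) and "tvec" (3), from world to camera coordinates, as OpenCV has them. Camera axes: x right, y down, z forward; pixel columns grow to the right and rows downward; lengths in m; the calibration is good to about 2 mm. A picture is of the moment at which its call begins.
- job.finish_job(): hands the job in, once; it reports no verdict.
The state is a dict: "time_s": time; "q": joint angles; "qd": joint speeds; "joint_torque": joint torques, N m; "tool_pos": TCP position; "eef_rot": TCP orientation; "ft_force": force on the tool from outside, world axes, zero at the start; "wrist_torque": the same for the moment, N m; "finger_gap": finger opening in m.
Only numpy, scipy, OpenCV 4.12 (cv2) and the standard library are available. Lean on these libraries where they do the work, as an engineer would, in place of code of your own. Each camera call takes 0.05 s, during which the arm holds its last target. There are 200 camera calls.

## Working session

There is one attempt and no reset: what is moved stays moved. The work goes in short steps, Python scripts to look and compute and a tool call to move; the robot and the scene stay as the last step left them, time stands still between calls to the robot, and variables do not carry over. Pictures are saved under pics/ and viewed, about 8 in all and at most 12, crops included, and the job is handed in when it is done.

Besides the shell and the picture viewer there is one more tool, called as name([rows], argument=value, ...), one row to a line, values as JSON. move_arm: Moves the arm, as the interface text tells. Its arguments: {"type":"object","properties":{"offset":{"type":"array","items":{"type":"array","items":{"type":"number"}}},"roll":{"type":"array","items":{"type":"number"}},"grip":{"type":"array","items":{"type":"number"}}},"required":["offset","roll","grip"]}

```bash
mkdir -p pics; cat > h.py <<'E'
import numpy as np, cv2
from station import sense, imaging, job
def snap(n,f=None):
    s=imaging.snapshot(n)
    if f: cv2.imwrite(f'pics/{f}.png',cv2.cvtColor(s['img'],cv2.COLOR_RGB2BGR))
    return s
def ray(s,u,v):
    K=np.array(s['camera_matrix']);R=cv2.Rodrigues(np.array(s['rvec'],float))[0];t=np.array(s['tvec'],float).ravel()
    p=np.atleast_2d(np.array([(u-K[0,2])/K[0,0],(v-K[1,2])/K[1,1]],float).T)
    d=p.copy()
    for _ in range(20): d=p/(1+s['k1']*(d**2).sum(1,keepdims=True))
    w=np.c_[d,np.ones(len(d))]@R
    return -R.T@t,w
def onz(s,u,v,z):
    c,w=ray(s,u,v); return c+w*((z-c[2])/w[:,2])[:,None]
def dep(s,u,v):
    c,w=ray(s,u,v); return c+w*s['depth'][np.atleast_1d(v).astype(int),np.atleast_1d(u).astype(int)][:,None]
E
python3 - <<'E'
from h import *
for n in('top','scene'):
    s=snap(n,n+'0'); print(n,s['camera_matrix'],s['k1'],ray(s,280.,210.))
print(sense())
a=cv2.imread('pics/top0.png')
E
```

```text
top [[475.04502258   0.         280.12331321]
 [  0.         475.04502258 212.64785508]
 [  0.           0.           1.        ]] -0.13129500967586372 (array([0.43617555, 0.16490049, 1.10921058]), array([[ 0.17766951, -0.00455287, -0.9840955 ]]))
scene [[491.72133745   0.         275.77396805]
 [  0.         491.72133745 219.41996906]
 [  0.           0.           1.        ]] 0.023814522906174633 (array([ 1.12093108, -0.5281708 ,  0.79407493]), array([[-0.47376648,  0.62474321, -0.62103309]]))
{'time_s': 0.1, 'q': array([-1.43121332,  0.33384094,  0.03986061,  1.46614108, -0.01339241,
        1.3433085 , -0.05849818]), 'qd': array([-0.00014361, -0.00076108,  0.00066439, -0.00328337,  0.00186524,
       -0.00142388, -0.00181125]), 'joint_torque': array([ 5.16679938e-03, -6.60028696e+01,  1.37108680e+00, -4.06469965e+01,
        1.72857317e-02,  9.12689720e-03,  3.52104018e-05]), 'tool_pos': array([0.15366262, 0.63116775, 0.23053002]), 'eef_rot': array([-3.59858322e-05,  1.19107795e-01,  9.92881071e-01, -7.15170945e-04]), 'ft_force': array([-0.00614213, -0.40063635,  0.17226625]), 'wrist_torque': array([-0.02113152, -0.0179093 ,  0.00546726]), 'finger_gap': 0.0851000870808294}
```

View pics/top0.png

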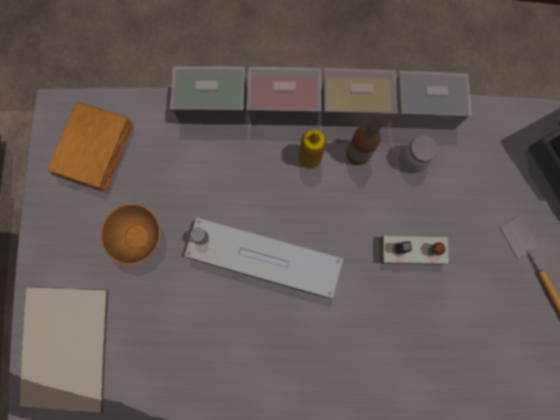

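View pics/scene0.png

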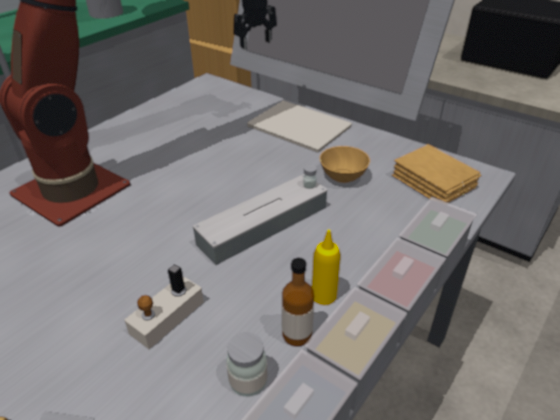

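The top view shows the probe's black handle at about (404,247), the corer at (438,249) and the rack at (416,250). The station's slot is at about (264,257), with the shaker at (199,236) on its +y end. The scene view agrees. Next I measure these.

```bash
python3 - <<'E'
from h import *
s=snap('top'); im=s['img'].astype(int); g=im.sum(2)/3
o=lambda u,v,z:onz(s,np.array([float(u)]),np.array([float(v)]),z)[0].round(4)
print('rack box')
def box(mask,z,lab):
    cs,_=cv2.findContours(mask.astype(np.uint8),cv2.RETR_EXTERNAL,cv2.CHAIN_APPROX_NONE)
    c=max(cs,key=cv2.contourArea)[:,0].astype(float)
    P=onz(s,c[:,0],c[:,1],z)[:,:2].astype(np.float32)
    r=cv2.minAreaRect(P); b=cv2.boxPoints(r); print(lab,r,'px',c.mean(0),len(c)); return c
def depmask(z0,z1,u0,u1,v0,v1):
    V,U=np.mgrid[v0:v1,u0:u1]; P=dep(s,U.ravel().astype(float),V.ravel().astype(float))
    m=np.zeros(g.shape,bool); m[v0:v1,u0:u1]=((P[:,2]>z0)&(P[:,2]<z1)).reshape(V.shape); return m
box(depmask(.035,.05,370,460,225,275),.045,'rack')
box(depmask(.05,.07,180,350,210,305),.06,'station')
m=depmask(.095,.125,390,420,230,262)
box(m,.11,'probe top')
box(depmask(.07,.1,425,455,235,262),.095,'corer')
big=cv2.resize(s['img'][225:285,230:300],None,fx=8,fy=8,interpolation=cv2.INTER_CUBIC)
b2=cv2.resize(s['img'][225:275,375:460],None,fx=8,fy=8,interpolation=cv2.INTER_CUBIC)
w=max(big.shape[1],b2.shape[1]);big=cv2.copyMakeBorder(big,0,0,0,w-big.shape[1],0);b2=cv2.copyMakeBorder(b2,0,0,0,w-b2.shape[1],0)
cv2.imwrite('pics/c1.png',cv2.resize(cv2.cvtColor(np.vstack([big,b2]),cv2.COLOR_RGB2BGR),None,fx=.66,fy=.66))
print(o(264,257,.06),o(404,247,.11))
for u,v in((239.5,252),(288.5,265)): print(o(u,v,.06))
E
```

```text
rack box
rack ((0.5415786504745483, -0.1503201425075531), (0.15181086957454681, 0.06162790581583977), 89.25863647460938) px [414.88826816 249.55865922] 179
station ((0.5194153189659119, 0.19594143331050873), (0.33956781029701233, 0.09126758575439453), 75.12529754638672) px [258.61290323 255.67493797] 403
probe top ((0.5409048795700073, -0.10850551724433899), (0.021432245150208473, 0.024023031815886497), 0.6720718741416931) px [405.21621622 246.78378378] 37
corer ((0.5410467982292175, -0.1852675825357437), (0.02625562995672226, 0.03190793842077255), 0.46514832973480225) px [437.79487179 248.56410256] 39
[0.5196 0.1938 0.06  ] [ 0.5409 -0.1055  0.11  ]
[0.5297 0.2482 0.06  ]
[0.5028 0.1394 0.06  ]
```

View pics/c1.png

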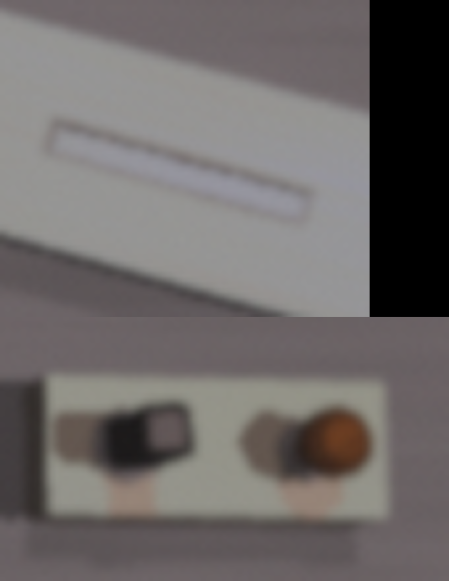

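The crop shows the slot and rack clearly. The handle is at the rack's +y hole, and the rack, station and probe sizes all match the given ones. I'm moving towards the probe.

move_arm([
  [-0.036,-0.023,0],
  [-0.036,-0.023,0],
  [-0.036,-0.023,0],
  [-0.036,-0.023,0],
  [-0.036,-0.023,0],
], roll=[0,0,0,0,0], grip=[0.4,0.4,0.4,0.4,0.4])

```text
time_s: 0.65
tool_pos: [0.2989, 0.4761, 0.2275]
eef_rot: [-0.002, 0.113, 0.994, -0.002]
ft_force: [0.4, 0.1, -0.1]
finger_gap: 0.0513
```

move_arm([
  [-0.036,-0.023,0],
  [-0.036,-0.023,0],
  [-0.036,-0.023,0],
  [-0.025,-0.04,0],
  [-0.025,-0.04,0],
], roll=[0,0,0,0,0], grip=[0.4,0.4,0.4,0.4,0.4])

```text
time_s: 1.15
tool_pos: [0.4246, 0.2879, 0.2266]
eef_rot: [-0.002, 0.113, 0.994, -0.002]
ft_force: [0.9, 0.5, -0.0]
finger_gap: 0.051
```

move_arm([
  [-0.022,-0.039,0],
  [-0.022,-0.039,0],
  [-0.022,-0.039,0],
  [-0.022,-0.039,0],
  [-0.022,-0.039,0],
], roll=[0,0,0,0,0], grip=[0.4,0.4,0.4,0.4,0.4])

```text
time_s: 1.65
tool_pos: [0.489, 0.063, 0.2268]
eef_rot: [-0.002, 0.113, 0.994, -0.002]
ft_force: [1.4, 1.0, 0.0]
finger_gap: 0.0512
```

move_arm([
  [-0.022,-0.039,0],
  [-0.022,-0.039,0],
  [-0.022,-0.039,0],
  [-0.022,-0.037,0],
  [0,0,0],
], roll=[0,0,0,0,0], grip=[0.4,0.4,0.4,0.4,0.4])

```text
time_s: 2.15
tool_pos: [0.5403, -0.1211, 0.2276]
eef_rot: [-0.001, 0.117, 0.993, -0.002]
ft_force: [0.5, -0.2, -0.4]
finger_gap: 0.0512
```

```bash
python3 - <<'E'
from h import *
s=snap('wrist','w1'); print(ray(s,280.,210.)); st=sense(); print(st['tool_pos'],st['eef_rot'],st['ft_force'])
E
```

```text
(array([ 0.4575802 , -0.09975798,  0.37068207]), array([[ 0.32875752, -0.08037128, -0.94108235]]))
[ 0.54008268 -0.11825607  0.22732447] [-0.00144914  0.1157031   0.99328151 -0.00159296] [-0.64495772  0.8017015  -0.24526085]
```

View pics/w1.png

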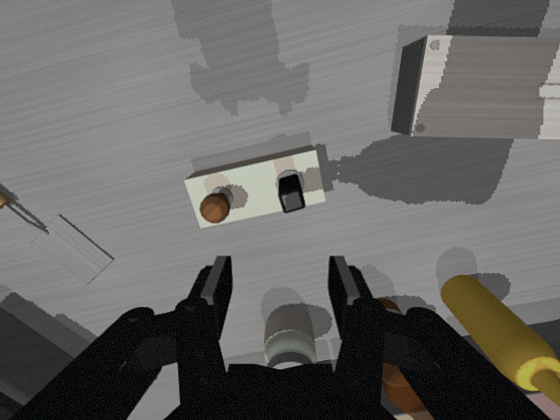

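The wrist view shows the handle's top at about (291,200), the corer at (215,208) and the station at the upper right. Next I measure the handle's centre and yaw from its top.

```bash
python3 - <<'E'
from h import *
s=snap('wrist')
V,U=np.mgrid[160:235,180:335]; u=U.ravel().astype(float);v=V.ravel().astype(float)
P=dep(s,u,v)
def rect(z0,z1,zp,u0,u1):
    m=((P[:,2]>z0)&(P[:,2]<z1)&(u>u0)&(u<u1))
    Q=onz(s,u[m],v[m],zp)[:,:2].astype(np.float32)
    print(m.sum(),np.median(P[m,2]),cv2.minAreaRect(Q),Q.mean(0))
rect(.106,.118,.11,265,320); rect(.103,.118,.11,265,320)
rect(.04,.049,.045,180,334); rect(.08,.1,.09,190,245)
E
```

```text
536 0.11055234739700084 ((0.5414226055145264, -0.10976210236549377), (0.02233925275504589, 0.021676121279597282), 3.835087537765503) [ 0.5414106  -0.10975107]
554 0.11052149414316104 ((0.5411069989204407, -0.10978326201438904), (0.022972000762820244, 0.021676121279597282), 3.835087537765503) [ 0.5410437  -0.10973708]
4890 0.04544574967218287 ((0.5417144894599915, -0.14992502331733704), (0.15008407831192017, 0.061600249260663986), 89.47370910644531) [ 0.53882056 -0.1494481 ]
694 0.092946164734791 ((0.5391622185707092, -0.18749329447746277), (0.028605546802282333, 0.03118826448917389), 31.91299057006836) [ 0.5392182  -0.18737483]
```

move_arm([
  [0.001,0.0086,0],
  [0,0,0],
  [0,0,0.03],
  [0,0,0.03],
  [0,0,0],
], roll=[-0.149,-0.149,0,0,0], grip=[0.4,0.4,0.4,0.4,0.4])

```text
time_s: 2.75
tool_pos: [0.5408, -0.0971, 0.1655]
eef_rot: [-0.002, -0.047, 0.999, 0.001]
ft_force: [-2.0, 1.0, 0.0]
finger_gap: 0.0512
```

move_arm([
  [0,0,0],
  [0,0,0],
], roll=[0.02,0], grip=[0.4,0.4])

```text
time_s: 2.95
tool_pos: [0.541, -0.0949, 0.167]
eef_rot: [-0.002, -0.037, 0.999, 0.002]
ft_force: [0.8, -0.2, 0.3]
finger_gap: 0.0515
```

move_arm([
  [0.001,-0.0148,0],
  [0,0,0],
  [0,0,0],
], roll=[0,0,0], grip=[0.4,0.4,0.4])

```text
time_s: 3.25
tool_pos: [0.5431, -0.1083, 0.1707]
eef_rot: [0.001, -0.038, 0.999, 0.002]
ft_force: [0.8, -0.0, -0.2]
finger_gap: 0.0513
```

move_arm([
  [0.002,-0.0014,0.02],
  [0,0,0.02],
  [0,0,0.02],
  [0,0,0.01],
  [0,0,0],
], roll=[0,0,0,0,0], grip=[0.4,0.4,0.4,0.4,0.4])

```text
time_s: 3.75
tool_pos: [0.5444, -0.1064, 0.1023]
eef_rot: [0.004, -0.039, 0.999, 0.003]
ft_force: [-0.0, -0.4, 1.1]
finger_gap: 0.0513
```

move_arm([
  [0.003,-0.003,0.02],
  [0,0,0.016],
  [0,0,0],
], roll=[0,0,0], grip=[0.4,0.4,0.4])

```text
time_s: 4.05
tool_pos: [0.544, -0.1085, 0.0677]
eef_rot: [0.006, -0.039, 0.999, 0.003]
ft_force: [-0.6, -0.1, -0.5]
finger_gap: 0.0514
```

move_arm([
  [0.003,-0.001,0.005],
  [0,0,0],
  [0,0,0],
], roll=[0,0,0], grip=[0.4,0.4,0.4])

```text
time_s: 4.35
tool_pos: [0.5422, -0.1097, 0.0642]
eef_rot: [0.007, -0.039, 0.999, 0.003]
ft_force: [0.4, 0.0, -0.1]
finger_gap: 0.0508
```

```bash
python3 - <<'E'
from h import *
from scipy.spatial.transform import Rotation as R
st=sense(); q=st['eef_rot']; print(st['tool_pos'],q,R.from_quat(np.r_[q[1:],q[0]]).as_matrix().round(4),st['qd'].round(4),st['ft_force'])
E
```

```text
[ 0.54224902 -0.1097127   0.06417794] [ 0.00676484 -0.03913998  0.99920541  0.00329213] [[-0.9968 -0.0783  0.0133]
 [-0.0782  0.9969  0.0071]
 [-0.0138  0.006  -0.9999]] [-0.0008 -0.0021  0.0023  0.0054  0.0017  0.0022 -0.0004] [ 0.39021084  0.04775463 -0.1090105 ]
```

move_arm([
  [0,0,0],
  [0,0,0],
  [0,0,0],
  [0,0,0],
  [0,0,0],
], roll=[0,0,0,0,0], grip=[0.7,0.9,1,1,1])

```text
time_s: 4.85
tool_pos: [0.543, -0.1097, 0.0655]
eef_rot: [0.008, -0.039, 0.999, 0.003]
ft_force: [-0.3, 0.8, -2.2]
finger_gap: 0.0212
```

move_arm([
  [0,0,-0.02],
  [0,0,-0.03],
  [0,0,-0.03],
  [0,0,-0.02],
  [0,0,-0.01],
], roll=[0,0,0,0,0], grip=[1,1,1,1,1])

```text
time_s: 5.35
tool_pos: [0.5401, -0.1113, 0.1768]
eef_rot: [0.006, -0.039, 0.999, 0.002]
ft_force: [-0.6, -0.1, -1.6]
finger_gap: 0.0212
```

move_arm([
  [0.002,0.03,0],
  [0.002,0.038,0],
  [0.002,0.038,0],
  [0.002,0.038,0],
  [0.002,0.038,0],
], roll=[0,0,0,0,0], grip=[1,1,1,1,1])

```text
time_s: 5.85
tool_pos: [0.516, 0.0681, 0.1773]
eef_rot: [0.007, -0.033, 0.999, 0.001]
ft_force: [1.8, 1.8, -1.5]
finger_gap: 0.0213
```

move_arm([
  [0.002,0.03,0],
  [0,0.01,0],
  [0,0,0],
  [0,0,0],
  [0,0,0],
], roll=[0,0,0.12,0.12,0.07], grip=[1,1,1,1,1])

```text
time_s: 6.35
tool_pos: [0.508, 0.1156, 0.1739]
eef_rot: [0.004, 0.122, 0.993, 0.002]
ft_force: [-0.1, 0.3, -1.1]
finger_gap: 0.0213
```

```bash
cat >> h.py <<'E'
from scipy.spatial.transform import Rotation as Rn
def pose():
    st=sense(); q=st['eef_rot']; return st['tool_pos'],Rn.from_quat(np.r_[q[1:],q[0]]).as_matrix(),st
E
python3 - <<'E'
from h import *
s=snap('wrist','w2'); p,R,st=pose(); print(p,R.round(4),st['ft_force'],st['qd'].round(3)); print(ray(s,280.,210.))
E
```

```text
[0.50799254 0.11546085 0.17380037] [[-0.9694  0.2455  0.0085]
 [ 0.2455  0.9694  0.0019]
 [-0.0077  0.004  -1.    ]] [ 0.29569983  0.79686402 -1.53391701] [ 0.007 -0.004 -0.004 -0.002  0.001  0.001  0.158]
(array([0.42390834, 0.13698047, 0.31618008]), array([[ 0.33825974, -0.0779142 , -0.93791618]]))
```

View pics/w2.png

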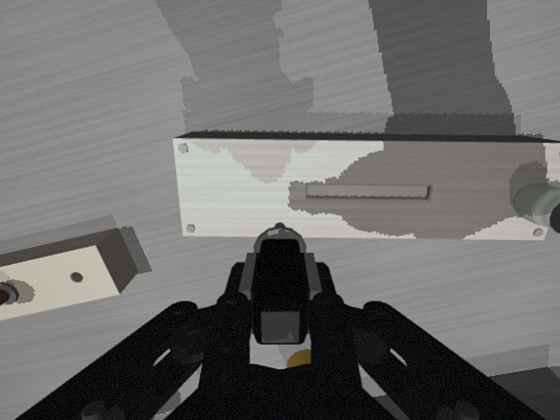

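The wrist view shows the slot at about u 306–431, v 184–200, with the probe held and its collar at (280,240). The shaker at the right stands clear. Next I measure the slot from depth and check the probe's tilt.

```bash
python3 - <<'E'
from h import *
s=snap('wrist'); g=s['img'].mean(2)
V,U=np.mgrid[130:245,170:530]; u=U.ravel().astype(float);v=V.ravel().astype(float)
P=dep(s,u,v); Z=P[:,2].reshape(V.shape)
m=((Z>.055)&(Z<.066)).astype(np.uint8)
print('cover z',np.median(Z[m>0]))
zc=np.median(Z[m>0])
f=((Z<zc-.003)&(Z>zc-.01)&(U>290)&(U<445)&(V>175)&(V<208)).astype(np.uint8)
n,l,st,_=cv2.connectedComponentsWithStats(f); k=1+st[1:,4].argmax(); print(st[k])
ff=(l==k).ravel()
print('floor rect',cv2.minAreaRect(P[ff,:2].astype(np.float32)),np.median(P[ff,2]))
for c in (330,370,410):
    print(c,[int(x) for x in g[178:206,c]]); print([round(1000*x) for x in Z[48:76,c-170]])
print('row192',[int(x) for x in g[192,298:314]],[int(x) for x in g[192,420:440]])
# station rect incl. corner
n,l,st,_=cv2.connectedComponentsWithStats(m);k=1+st[1:,4].argmax()
mm=(l==k).ravel()&(u<500); print('cover pts',cv2.minAreaRect(P[mm,:2].astype(np.float32)))
# stem/collar tip region
V,U=np.mgrid[215:262,255:305];Q=dep(s,U.ravel().astype(float),V.ravel().astype(float))
for z0 in np.arange(.085,.16,.006):
    a=Q[(Q[:,2]>z0)&(Q[:,2]<z0+.006)]
    if len(a): print(round(z0,3),len(a),a.min(0).round(4),a.max(0).round(4))
p,R,_=pose(); print(p,R[:,2])
E
```

```text
cover z 0.06049264541778043
[ 137   55  124   14 1541]
floor rect ((0.5199434161186218, 0.19679653644561768), (0.110657699406147, 0.012165578082203865), 75.75198364257812) 0.054666605403031754
330 [122, 119, 120, 118, 120, 110, 112, 126, 133, 130, 129, 133, 131, 132, 131, 128, 128, 117, 87, 80, 97, 107, 115, 118, 116, 116, 122, 122]
[62, 59, 62, 61, 60, 59, 61, 54, 55, 54, 54, 55, 55, 54, 54, 54, 54, 55, 53, 57, 60, 61, 61, 61, 60, 60, 60, 60]
370 [116, 120, 116, 115, 119, 115, 109, 119, 131, 130, 128, 130, 133, 131, 131, 130, 136, 119, 84, 70, 92, 104, 112, 111, 113, 121, 122, 121]
[61, 60, 62, 62, 61, 60, 61, 60, 56, 54, 55, 55, 53, 54, 56, 54, 55, 53, 54, 56, 59, 60, 61, 61, 61, 61, 60, 61]
410 [121, 121, 120, 116, 117, 114, 102, 111, 126, 128, 124, 127, 125, 126, 125, 128, 125, 113, 87, 75, 91, 97, 108, 120, 116, 121, 120, 123]
[62, 61, 61, 60, 60, 59, 59, 54, 54, 55, 55, 55, 55, 54, 54, 54, 55, 54, 55, 56, 57, 59, 61, 60, 61, 61, 59, 62]
row192 [125, 127, 130, 127, 131, 126, 129, 119, 104, 125, 133, 134, 132, 131, 129, 132] [124, 127, 123, 124, 125, 129, 116, 91, 52, 66, 89, 101, 110, 121, 121, 120, 112, 115, 116, 116]
cover pts ((0.5132420063018799, 0.17594628036022186), (0.29862990975379944, 0.09142467379570007), 75.24987030029297)
0.115 2 [0.5032 0.1162 0.121 ] [0.505  0.1201 0.121 ]
0.121 29 [0.5026 0.1137 0.1216] [0.5058 0.1207 0.1268]
0.127 1 [0.5027 0.1163 0.1274] [0.5027 0.1163 0.1274]
0.151 74 [0.4911 0.1041 0.1541] [0.5054 0.1323 0.157 ]
0.157 532 [0.4908 0.1031 0.157 ] [0.5094 0.1322 0.163 ]
[0.50806004 0.11538228 0.17393454] [ 0.00863555  0.0020187  -0.99996068]
```

```bash
cat >> h.py <<'E'
def tip(s,ztip,box=(262,300,200,242)):
    u0,u1,v0,v1=box
    V,U=np.mgrid[v0:v1,u0:u1]; u=U.ravel().astype(float);v=V.ravel().astype(float)
    P=dep(s,u,v); m=(P[:,2]>ztip-.006)&(P[:,2]<ztip+.024)
    out=[]
    for r in range(v0,v1):
        k=m&(v==r)
        if k.sum()>2: out.append((r,u[k].min(),u[k].max(),P[k].mean(0).round(4)))
    return out
E
python3 - <<'E'
from h import *
s=snap('wrist')
for r in tip(s,.117): print(*r)
o=lambda u,v,z:onz(s,np.array([float(u)]),np.array([float(v)]),z)[0].round(4)
y=np.array([.2525,.9676]) ; y/=np.linalg.norm(y); x=np.array([y[1],-y[0]])
for c in (330,370,410):
    a=o(c,184,.0605)[:2];b=o(c,198.3,.0605)[:2]; print(a,b,(b-a)@x, 'mid',(a+b)/2,((a+b)/2)@x)
print('ends',o(306,191,.0605)[:2],o(428.5,191,.0605)[:2])
a=o(306,191,.0605)[:2]@y;b=o(428.5,191,.0605)[:2]@y; print(a,b,b-a,(a+b)/2)
print('edge dir',np.degrees(np.arctan2(*(o(420,184,.0605)-o(320,184,.0605))[:2])))
print(o(280,224,.117))
cv2.imwrite('pics/c2.png',cv2.resize(cv2.cvtColor(s['img'][170:270,230:330],cv2.COLOR_RGB2BGR),None,fx=5,fy=5,interpolation=2))
E
```

```text
223 277.0 282.0 [0.5033 0.1179 0.122 ]
224 276.0 283.0 [0.5036 0.1178 0.1232]
225 275.0 284.0 [0.5038 0.1177 0.1245]
226 274.0 284.0 [0.504  0.1173 0.1256]
[0.503  0.1643] [0.5161 0.1619] 0.0132815200890921 mid [0.50955 0.1631 ] 0.4518564721733412
[0.5115 0.1987] [0.5248 0.1969] 0.013323539962822652 mid [0.51815 0.1978 ] 0.45141608349670714
[0.5201 0.2331] [0.5335 0.2318] 0.013294050051439585 mid [0.5268  0.23245] 0.45103669963675397
ends [0.5042 0.1423] [0.5305 0.2485]
0.2649991836786495 0.37439872493352194 0.10939954125487245 0.31969895430608575
edge dir 13.910767009309037
[0.5063 0.1175 0.117 ]
```

View pics/c2.png

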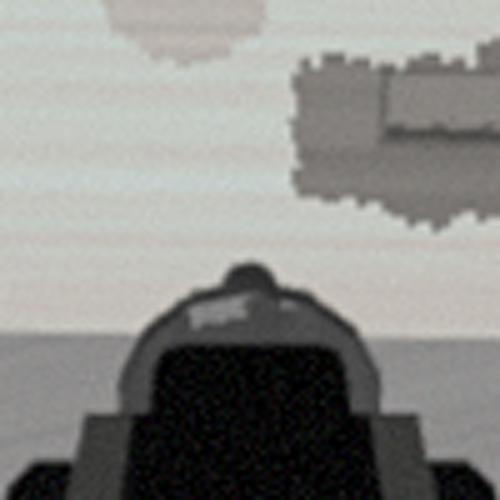

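The close crop shows the tip at about (280,223) in the full image, above the collar's rim. Slot and tip, both measured in the wrist camera, agree with the robot and top-camera values to within 1 mm. I'm moving over the slot's -y end and lowering part-way.

move_arm([
  [0.0086,0.03,0],
  [0,0,0],
  [0,0,0.02],
  [0,0,0.018],
  [0,0,0],
], roll=[0,0,0,0,0], grip=[1,1,1,1,1])

```text
time_s: 7.0
tool_pos: [0.508, 0.1458, 0.1349]
eef_rot: [0.005, 0.114, 0.993, 0.002]
ft_force: [0.4, 0.6, -1.3]
finger_gap: 0.0212
```

move_arm([
  [0,0,0],
  [0,0,0],
], roll=[0,0], grip=[1,1])

```text
time_s: 7.2
tool_pos: [0.5083, 0.1452, 0.1356]
eef_rot: [0.005, 0.113, 0.994, 0.001]
ft_force: [0.1, -0.1, -1.1]
finger_gap: 0.0213
```

```bash
python3 - <<'E'
from h import *
s=snap('wrist'); p,R,st=pose(); print(p,R.round(4),st['ft_force'],st['qd'].round(3))
for r in tip(s,p[2]-.0565,(262,300,190,242)): print(*r)
cv2.imwrite('pics/c3.png',cv2.resize(cv2.cvtColor(s['img'][170:270,230:370],cv2.COLOR_RGB2BGR),None,fx=5,fy=5,interpolation=2))
E
```

```text
[0.5085137  0.14517087 0.13585173] [[-0.9742  0.2255  0.01  ]
 [ 0.2255  0.9742  0.002 ]
 [-0.0093  0.0042 -0.9999]] [ 0.2333318  -0.29206293 -1.33625043] [-0.003 -0.003 -0.002 -0.004  0.    -0.005 -0.004]
223 277.0 282.0 [0.5035 0.1476 0.084 ]
224 276.0 283.0 [0.504  0.1474 0.0846]
225 275.0 284.0 [0.5039 0.1474 0.0865]
226 274.0 284.0 [0.5043 0.147  0.0872]
```

View pics/c3.png

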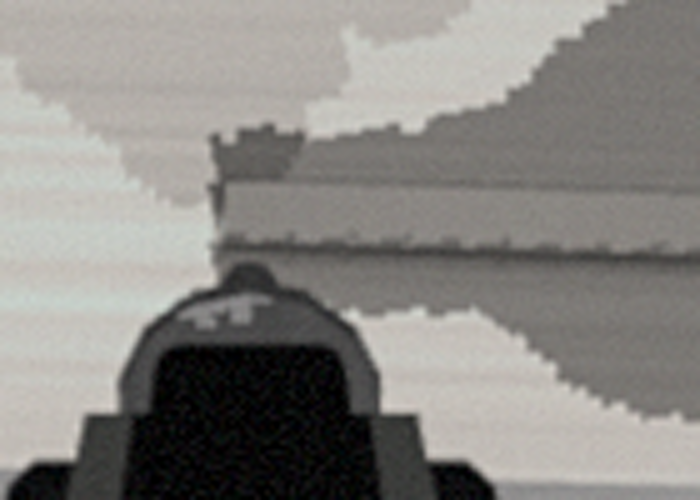

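The crop shows the slot's -y end at about u=274, with edges at v 206 and 221. The tip is at u=280, just above it. Next I compute the cross-slot error.

```bash
python3 - <<'E'
from h import *
s=snap('wrist'); p,R,st=pose(); print(p)
o=lambda u,v,z:onz(s,np.array([float(u)]),np.array([float(v)]),z)[0][:2]
g=s['img'].mean(2)
for c in (285,300,330,350): print(c,[int(x) for x in g[202:226,c]])
t=np.radians(14.2); y=np.array([np.sin(t),np.cos(t)]); x=np.array([y[1],-y[0]])
def sub(c,v0,v1):  # darkest gradient
    return None
for c,a,b in ((285,206.3,220.5),(350,207.3,221.6)):
    A=o(c,a,.0605);B=o(c,b,.0605); print('slot',A,B,(B-A)@x,'mid x',(A+B)@x/2)
c0,_=ray(s,280.,222.)
for z in (.0793,.081):
    F=o(279.7,222.6,z); d=(F-c0[:2]);d/=np.linalg.norm(d); C=F+.0025*d; print('tip',z,C,'xproj',C@x,'yproj',C@y)
E=o(274.2,213,.0605); print('end yproj',E@y)
T=p+np.array([0,0,0])+R[:,2]*.0565; print('tcp tip',T,T[:2]@x,T[:2]@y,'top slot',np.array([.5194,.1959])@x)
E
```

```text
[0.50856674 0.14530898 0.13589219]
285 [94, 91, 86, 97, 126, 133, 136, 131, 131, 131, 132, 126, 131, 130, 124, 101, 80, 69, 90, 100, 111, 116, 112, 107]
300 [116, 119, 116, 113, 115, 137, 133, 133, 134, 133, 131, 130, 135, 131, 122, 121, 105, 73, 81, 94, 107, 112, 114, 113]
330 [120, 116, 118, 116, 110, 120, 132, 132, 136, 134, 131, 130, 134, 137, 135, 122, 106, 87, 68, 81, 96, 107, 114, 114]
350 [118, 116, 115, 117, 113, 112, 128, 133, 131, 132, 134, 136, 132, 131, 135, 131, 120, 94, 75, 75, 86, 98, 112, 117]
slot [0.50087186 0.15277837] [0.51244575 0.15017419] 0.011859077300138332 mid x 0.4540197725793481
slot [0.51312364 0.20165148] [0.5250175  0.19987259] 0.011966821049737317 mid x 0.45396213915005934
tip 0.0793 [0.50795924 0.14685788] xproj 0.45641340475930103 yproj 0.2669768412086284
tip 0.081 [0.50726084 0.14700952] xproj 0.45569913711087945 yproj 0.26695252896247046
end yproj 0.262708131231254
tcp tip [0.50914098 0.14543217 0.07939524] 0.45790877015328585 0.26588458631949974 top slot 0.4554741978418777
```

move_arm([
  [0.0021,0.004,0],
  [0,0,0],
  [0,0,0.008],
  [0,0,0.004],
  [0,0,0],
], roll=[0.02,0,0,0,0], grip=[1,1,1,1,1])

```text
time_s: 7.8
tool_pos: [0.5081, 0.1506, 0.1243]
eef_rot: [0.006, 0.124, 0.992, 0.003]
ft_force: [-0.4, 1.8, -2.0]
finger_gap: 0.0214
```

```bash
cat >> h.py <<'E'
t_=np.radians(14.2); sy=np.array([np.sin(t_),np.cos(t_)]); sx=np.array([sy[1],-sy[0]])
def rep():
    p,R,st=pose(); T=p+R[:,2]*.0565
    # tip in slot frame: x from centre line, s along, z; error in tool axes
    x=T[:2]@sx-.4557; s=T[:2]@sy-.2659-.0508+.0 ; s=T[:2]@sy-(.2659+.0508)
    print('t',st['time_s'],'x %.4f s %.4f z %.4f'%(x,s,T[2]),'tcp',p.round(4),'yaw err %.3f'%(np.arctan2(R[0,1],R[1,1])-t_),'tilt',R[:2,2].round(4),'F',(st['ft_force']).round(2),st['wrist_torque'].round(2))
E
python3 -c "
from h import *
rep()"
```

```text
t 7.8 x 0.0006 s -0.0456 z 0.0678 tcp [0.5081 0.1506 0.1243] yaw err 0.001 tilt [0.0122 0.0037] F [-0.43  1.85 -1.97] [0.03 0.   0.01]
```

move_arm([
  [0.0006,-0.0015,0.003],
  [0,0,0.002],
  [0,0,0.001],
  [0,0,0],
], roll=[0,0,0,0], grip=[1,1,1,1])

```text
time_s: 8.2
tool_pos: [0.5069, 0.1489, 0.1173]
eef_rot: [0.005, 0.124, 0.992, 0.002]
ft_force: [-0.4, -0.9, -1.1]
finger_gap: 0.0211
```

```bash
python3 - <<'E'
from h import *
rep(); s=snap('wrist')
g=s['img'].mean(2)
o=lambda u,v,z:onz(s,np.array([float(u)]),np.array([float(v)]),z)[0][:2]
for c in (280,295,310,340): print(c,[int(x) for x in g[208:236,c]])
for r in tip(s,.0625,(262,300,205,242)): print(*r)
E
```

```text
t 8.2 x -0.0002 s -0.0477 z 0.0608 tcp [0.5069 0.1489 0.1173] yaw err 0.001 tilt [0.0114 0.0031] F [-0.44 -0.9  -1.06] [-0.03  0.01  0.01]
280 [95, 96, 101, 102, 98, 93, 97, 95, 92, 90, 104, 104, 102, 110, 93, 56, 48, 48, 54, 53, 77, 119, 132, 110, 76, 73, 71, 74]
295 [117, 118, 127, 121, 115, 113, 112, 117, 111, 115, 131, 134, 135, 134, 135, 136, 134, 131, 134, 138, 121, 104, 82, 60, 50, 60, 71, 75]
310 [116, 124, 123, 122, 123, 117, 116, 119, 112, 116, 131, 133, 133, 135, 142, 130, 134, 134, 135, 131, 126, 134, 110, 72, 75, 93, 104, 110]
340 [120, 121, 121, 122, 121, 113, 122, 123, 115, 114, 128, 139, 132, 137, 134, 133, 134, 134, 134, 132, 120, 103, 93, 72, 73, 82, 101, 105]
205 262.0 299.0 [0.4912 0.1551 0.0606]
206 262.0 299.0 [0.492  0.1548 0.0604]
207 262.0 299.0 [0.4928 0.1547 0.0603]
208 262.0 299.0 [0.4934 0.1545 0.0604]
209 262.0 299.0 [0.4942 0.1543 0.0605]
210 262.0 299.0 [0.4949 0.1541 0.0604]
211 262.0 299.0 [0.4957 0.1539 0.0603]
212 262.0 299.0 [0.4964 0.1537 0.0604]
213 262.0 299.0 [0.4971 0.1536 0.0605]
214 262.0 299.0 [0.4978 0.1534 0.0606]
215 262.0 299.0 [0.4986 0.1532 0.0605]
216 262.0 299.0 [0.4993 0.153  0.0605]
217 262.0 299.0 [0.5004 0.153  0.0599]
218 262.0 269.0 [0.4984 0.1421 0.0598]
219 262.0 269.0 [0.4991 0.1419 0.0598]
220 262.0 269.0 [0.5    0.1417 0.0596]
221 262.0 269.0 [0.5006 0.1415 0.06  ]
222 262.0 269.0 [0.5014 0.1413 0.0599]
223 262.0 282.0 [0.5022 0.1455 0.0624]
224 262.0 283.0 [0.5026 0.1462 0.0637]
225 262.0 284.0 [0.5031 0.1462 0.0643]
226 262.0 284.0 [0.5037 0.1457 0.0646]
227 262.0 269.0 [0.5051 0.1403 0.0601]
228 262.0 268.0 [0.5056 0.1398 0.0606]
229 262.0 266.0 [0.5062 0.1389 0.0605]
230 262.0 265.0 [0.5069 0.1383 0.0604]
231 262.0 298.0 [0.5105 0.1456 0.0585]
232 262.0 299.0 [0.5146 0.1568 0.0578]
```

The tip is centred across the slot to about 0.3 mm, at s = -47 mm. I'm lowering slowly to the strip.

move_arm([
  [0,0,0.002],
  [0,0,0.0015],
  [0,0,0.001],
  [0,0,0.001],
], roll=[0,0,0,0], grip=[1,1,1,1])

```text
time_s: 8.65
tool_pos: [0.5074, 0.1491, 0.1119]
eef_rot: [0.006, 0.124, 0.992, 0.003]
ft_force: [-0.8, 0.1, -1.8]
finger_gap: 0.0214
```

```bash
python3 -c "
from h import *
rep()"
```

```text
t 8.65 x 0.0002 s -0.0474 z 0.0554 tcp [0.5074 0.1491 0.1119] yaw err 0.001 tilt [0.0123 0.0036] F [-0.84  0.07 -1.79] [-0.05  0.03  0.02]
```

move_arm([
  [0,0,0.0008],
  [0,0,0.0006],
], roll=[0,0], grip=[1,1])

```text
time_s: 8.85
tool_pos: [0.5073, 0.1491, 0.1103]
eef_rot: [0.006, 0.124, 0.992, 0.002]
ft_force: [0.0, 0.7, -0.6]
finger_gap: 0.0217
```

```bash
python3 -c "
from h import *
rep()"
```

```text
t 8.85 x 0.0002 s -0.0474 z 0.0538 tcp [0.5073 0.1491 0.1103] yaw err 0.001 tilt [0.0122 0.0035] F [ 0.01  0.65 -0.61] [-0.06  0.    0.01]
```

move_arm([
  [0,0,0.0008],
  [0,0,0.0008],
], roll=[0,0], grip=[1,1])

```text
time_s: 9.05
tool_pos: [0.5077, 0.1491, 0.1099]
eef_rot: [0.006, 0.124, 0.992, 0.003]
ft_force: [-4.7, -0.9, 11.4]
finger_gap: 0.0214
```

The tip touched the strip at TCP z = 0.110. I'm sliding gently towards +y with a light downward bias.

move_arm([
  [0,0.001,0],
  [0,0.0015,0.0002],
  [0,0.0015,0.0003],
  [0,0.0015,0.0003],
  [0,0.0015,0.0003],
], roll=[0,0,0,0,0], grip=[1,1,1,1,1])

```text
time_s: 9.55
tool_pos: [0.5103, 0.1546, 0.11]
eef_rot: [0.006, 0.125, 0.992, 0.002]
ft_force: [-1.9, -3.7, 7.0]
finger_gap: 0.0215
```

```bash
python3 -c "
from h import *
rep()"
```

```text
t 9.55 x 0.0017 s -0.0413 z 0.0535 tcp [0.5103 0.1546 0.11  ] yaw err 0.002 tilt [0.0133 0.003 ] F [-1.91 -3.69  7.01] [-0.99  0.53 -0.02]
```

move_arm([
  [0.0008,0.0015,0.0002],
  [0.0008,0.0015,0.0003],
  [0.0005,0.0015,0.0003],
  [0.0005,0.0015,0.0003],
  [0.0003,0.0015,0.0003],
], roll=[0,0,0,0,0], grip=[1,1,1,1,1])

```text
time_s: 10.05
tool_pos: [0.5112, 0.1612, 0.11]
eef_rot: [0.008, 0.126, 0.992, 0.002]
ft_force: [-1.8, -3.9, 7.1]
finger_gap: 0.0215
```

```bash
python3 -c "
from h import *
rep()"
```

```text
t 10.05 x 0.0012 s -0.0348 z 0.0535 tcp [0.5112 0.1612 0.11  ] yaw err 0.004 tilt [0.016  0.0013] F [-1.77 -3.94  7.14] [-1.09  0.32 -0.04]
```

move_arm([
  [0.0008,0.0015,0.0002],
  [0.0008,0.0015,0.0003],
  [0.0006,0.0015,0.0003],
  [0.0006,0.0015,0.0003],
  [0.0006,0.0015,0.0003],
], roll=[0,0,0,0,0], grip=[1,1,1,1,1])

```text
time_s: 10.55
tool_pos: [0.5117, 0.168, 0.11]
eef_rot: [0.01, 0.126, 0.992, 0.001]
ft_force: [-1.0, -4.2, 6.7]
finger_gap: 0.0215
```

```bash
python3 -c "
from h import *
rep()"
```

```text
t 10.55 x 0.0002 s -0.0280 z 0.0535 tcp [0.5117 0.168  0.11  ] yaw err 0.006 tilt [ 0.0194 -0.0001] F [-0.96 -4.17  6.71] [-1.13  0.19  0.01]
```

move_arm([
  [0.0003,0.002,0.0001],
  [0.0004,0.002,0.0002],
  [0.0004,0.002,0.0002],
  [0.0004,0.002,0.0002],
  [0.0004,0.002,0.0002],
], roll=[0,0,0,0,0], grip=[1,1,1,1,1])

```text
time_s: 11.05
tool_pos: [0.5135, 0.1775, 0.11]
eef_rot: [0.01, 0.127, 0.992, 0.001]
ft_force: [-1.0, -3.4, 5.8]
finger_gap: 0.0215
```

```bash
python3 -c "
from h import *
rep()"
```

```text
t 11.05 x -0.0003 s -0.0184 z 0.0535 tcp [0.5135 0.1775 0.11  ] yaw err 0.007 tilt [ 0.0209 -0.0013] F [-1.   -3.38  5.77] [-1.09  0.18  0.01]
```

move_arm([
  [0.0002,0.002,0.0002],
  [0.0002,0.002,0.0002],
  [0.0003,0.002,0.0002],
  [0.0003,0.002,0.0002],
  [0.0003,0.002,0.0002],
], roll=[0,0,0,0,0], grip=[1,1,1,1,1])

```text
time_s: 11.55
tool_pos: [0.5157, 0.1867, 0.11]
eef_rot: [0.011, 0.128, 0.992, -0.0]
ft_force: [-0.3, -4.3, 6.2]
finger_gap: 0.0213
```

```bash
python3 -c "
from h import *
rep()"
```

```text
t 11.55 x -0.0003 s -0.0090 z 0.0535 tcp [0.5157 0.1867 0.11  ] yaw err 0.008 tilt [ 0.0219 -0.0028] F [-0.26 -4.28  6.22] [-1.04  0.21 -0.1 ]
```

move_arm([
  [0.0002,0.002,0.0002],
  [0.0002,0.002,0.0002],
  [0.0002,0.002,0.0002],
  [0.0003,0.002,0.0002],
  [0.0003,0.002,0.0002],
], roll=[-0.002,-0.002,-0.002,0,0], grip=[1,1,1,1,1])

```text
time_s: 12.05
tool_pos: [0.5179, 0.1958, 0.11]
eef_rot: [0.012, 0.125, 0.992, -0.001]
ft_force: [-1.3, -2.9, 6.3]
finger_gap: 0.021
```

```bash
python3 -c "
from h import *
rep()"
```

```text
t 12.05 x -0.0003 s 0.0003 z 0.0536 tcp [0.5179 0.1958 0.11  ] yaw err 0.003 tilt [ 0.0228 -0.0044] F [-1.29 -2.94  6.31] [-1.08  0.27 -0.03]
```

move_arm([
  [0.0002,0.002,0.0002],
  [0.0002,0.002,0.0002],
  [0.0002,0.002,0.0002],
  [0.0003,0.002,0.0002],
  [0.0003,0.002,0.0002],
], roll=[0,0,0,0,0], grip=[1,1,1,1,1])

```text
time_s: 12.55
tool_pos: [0.5202, 0.2048, 0.11]
eef_rot: [0.012, 0.126, 0.992, -0.002]
ft_force: [-0.9, -3.7, 6.6]
finger_gap: 0.0215
```

```bash
python3 -c "
from h import *
rep()"
```

```text
t 12.55 x -0.0003 s 0.0095 z 0.0535 tcp [0.5202 0.2048 0.11  ] yaw err 0.004 tilt [ 0.0236 -0.0062] F [-0.94 -3.72  6.56] [-1.16  0.23 -0.02]
```

move_arm([
  [0.0002,0.002,0.0002],
  [0.0002,0.002,0.0002],
  [0.0002,0.002,0.0002],
  [0.0003,0.002,0.0002],
  [0.0003,0.002,0.0002],
], roll=[0,0,0,0,0], grip=[1,1,1,1,1])

```text
time_s: 13.05
tool_pos: [0.5224, 0.2137, 0.11]
eef_rot: [0.013, 0.126, 0.992, -0.002]
ft_force: [-0.6, -4.2, 6.1]
finger_gap: 0.0216
```

```bash
python3 -c "
from h import *
rep()"
```

```text
t 13.05 x -0.0003 s 0.0185 z 0.0535 tcp [0.5224 0.2137 0.11  ] yaw err 0.006 tilt [ 0.0243 -0.008 ] F [-0.65 -4.15  6.12] [-1.15  0.28 -0.04]
```

move_arm([
  [0.0002,0.002,0.0002],
  [0.0002,0.002,0.0002],
  [0.0002,0.002,0.0002],
  [0.0003,0.002,0.0002],
  [0.0003,0.002,0.0002],
], roll=[-0.003,-0.003,0,0,0], grip=[1,1,1,1,1])

```text
time_s: 13.55
tool_pos: [0.5242, 0.2239, 0.1083]
eef_rot: [0.013, 0.123, 0.992, -0.003]
ft_force: [1.2, -7.4, 2.8]
finger_gap: 0.0213
```

```bash
python3 -c "
from h import *
rep()"
```

```text
t 13.55 x -0.0009 s 0.0288 z 0.0518 tcp [0.5242 0.2239 0.1083] yaw err -0.000 tilt [ 0.0251 -0.0092] F [ 1.19 -7.44  2.82] [-1.85 -0.31  0.02]
```

The tip dropped 1.7 mm at s ≈ 29 mm, with a side force of about 7 N from the well's +y wall. I'm backing off towards the well's centre and easing in.

move_arm([
  [0,-0.0012,0.0003],
  [0,-0.001,0.0006],
  [0,0,0.001],
  [0,0,0.001],
  [0,0,0.001],
], roll=[0,0,0,0,0], grip=[1,1,1,1,1])

```text
time_s: 14.05
tool_pos: [0.5242, 0.2224, 0.1042]
eef_rot: [0.013, 0.123, 0.992, -0.003]
ft_force: [2.0, -1.6, 0.1]
finger_gap: 0.021
```

```bash
python3 -c "
from h import *
rep()"
```

```text
t 14.05 x -0.0005 s 0.0274 z 0.0477 tcp [0.5242 0.2224 0.1042] yaw err -0.000 tilt [ 0.0261 -0.0083] F [ 2.03 -1.57  0.11] [-0.43 -0.43 -0.02]
```

move_arm([
  [-0.0004,-0.0006,0.0008],
  [0,0,0.001],
  [0,0,0.001],
  [0,0,0.001],
  [0,0,0.001],
], roll=[0,0,0,0,0], grip=[1,1,1,1,1])

```text
time_s: 14.55
tool_pos: [0.5241, 0.2219, 0.0987]
eef_rot: [0.013, 0.123, 0.992, -0.002]
ft_force: [1.4, -1.9, 0.9]
finger_gap: 0.0212
```

```bash
python3 -c "
from h import *
rep()"
```

```text
t 14.55 x -0.0005 s 0.0269 z 0.0423 tcp [0.5241 0.2219 0.0987] yaw err -0.001 tilt [ 0.0253 -0.008 ] F [ 1.43 -1.89  0.9 ] [-0.28 -0.3   0.04]
```

move_arm([
  [-0.0002,-0.0006,0.0014],
  [0,0,0.0014],
  [0,0,0.0014],
  [0,0,0.0014],
  [0,0,0.0014],
], roll=[0,0,0,0,0], grip=[1,1,1,1,1])

```text
time_s: 15.05
tool_pos: [0.5241, 0.2216, 0.0911]
eef_rot: [0.013, 0.123, 0.992, -0.002]
ft_force: [1.6, -1.2, -0.9]
finger_gap: 0.0213
```

```bash
python3 -c "
from h import *
rep()"
```

```text
t 15.05 x -0.0006 s 0.0267 z 0.0346 tcp [0.5241 0.2216 0.0911] yaw err -0.001 tilt [ 0.0249 -0.0076] F [ 1.57 -1.22 -0.87] [-0.17 -0.21 -0.03]
```

move_arm([
  [-0.0002,-0.0004,0.0013],
  [0,0,0.0013],
  [0,0,0.0013],
  [0,0,0.0012],
  [0,0,0.001],
], roll=[0,0,0,0,0], grip=[1,1,1,1,1])

```text
time_s: 15.55
tool_pos: [0.5241, 0.2214, 0.0843]
eef_rot: [0.013, 0.123, 0.992, -0.002]
ft_force: [1.3, -0.5, 0.3]
finger_gap: 0.0216
```

```bash
python3 -c "
from h import *
rep()"
```

```text
t 15.55 x -0.0005 s 0.0265 z 0.0278 tcp [0.5241 0.2214 0.0843] yaw err -0.001 tilt [ 0.0246 -0.0073] F [ 1.34 -0.5   0.27] [-0.17 -0.19 -0.04]
```

Now 4 mm remains, at under 10 mm/s.

move_arm([
  [0,0,0.0008],
  [0,0,0.0008],
  [0,0,0.0008],
  [0,0,0.0007],
], roll=[0,0,0,0], grip=[1,1,1,1])

```text
time_s: 15.95
tool_pos: [0.5242, 0.2214, 0.0809]
eef_rot: [0.013, 0.123, 0.992, -0.002]
ft_force: [0.7, 0.1, 0.0]
finger_gap: 0.0217
```

```bash
python3 -c "
from h import *
rep()"
```

```text
t 15.95 x -0.0004 s 0.0265 z 0.0244 tcp [0.5242 0.2214 0.0809] yaw err -0.001 tilt [ 0.0245 -0.0073] F [0.73 0.14 0.  ] [-0.14 -0.16  0.03]
```

move_arm([
  [0,0,0.0006],
  [0,0,0.0006],
  [0,0,0.0005],
], roll=[0,0,0], grip=[1,1,1])

```text
time_s: 16.25
tool_pos: [0.5243, 0.2214, 0.0804]
eef_rot: [0.012, 0.123, 0.992, -0.002]
ft_force: [-2.1, -1.0, 5.1]
finger_gap: 0.0212
```

```bash
python3 -c "
from h import *
rep()"
```

```text
t 16.25 x -0.0003 s 0.0265 z 0.0239 tcp [0.5243 0.2214 0.0804] yaw err -0.001 tilt [ 0.0242 -0.0068] F [-2.09 -1.    5.06] [-0.34  0.52  0.03]
```

move_arm([
  [0,0,0.0006],
  [0,0,0.0006],
  [0,0,0.0004],
], roll=[0,0,0], grip=[1,1,1])

```text
time_s: 16.55
tool_pos: [0.5243, 0.2214, 0.0804]
eef_rot: [0.012, 0.123, 0.992, -0.001]
ft_force: [-0.9, -1.6, 3.9]
finger_gap: 0.0211
```

```bash
python3 -c "
from h import *
rep()"
```

```text
t 16.55 x -0.0004 s 0.0265 z 0.0239 tcp [0.5243 0.2214 0.0804] yaw err -0.001 tilt [ 0.0237 -0.0059] F [-0.89 -1.64  3.95] [-0.31  0.25 -0.06]
```

The collar is seated: z no longer changes and the force is about 4 N. I'm releasing slowly without moving.

move_arm([
  [0,0,0],
  [0,0,0],
  [0,0,0],
  [0,0,0],
  [0,0,0],
], roll=[0,0,0,0,0], grip=[0.7,0.6,0.5,0.4,0.4])

```text
time_s: 17.05
tool_pos: [0.5235, 0.2218, 0.0798]
eef_rot: [0.011, 0.123, 0.992, -0.002]
ft_force: [0.7, 0.5, 0.3]
finger_gap: 0.0512
```

```bash
python3 -c "
from h import *
rep(); print(sense()['finger_gap'])"
```

```text
t 17.05 x -0.0013 s 0.0268 z 0.0234 tcp [0.5235 0.2218 0.0798] yaw err -0.001 tilt [ 0.0224 -0.0058] F [0.75 0.47 0.33] [ 0.07  0.01 -0.02]
0.05115694365993284
```

move_arm([
  [0,0,-0.01],
  [0,0,-0.02],
  [0,0,-0.03],
  [0,0,-0.04],
  [0,0,-0.02],
], roll=[0,0,0,0,0], grip=[0.4,0.4,0.4,0.4,0.4])

```text
time_s: 17.55
tool_pos: [0.5188, 0.2213, 0.203]
eef_rot: [0.009, 0.123, 0.992, -0.004]
ft_force: [-0.0, 0.1, -0.2]
finger_gap: 0.0515
```

move_arm([
  [0.01,0,-0.02],
  [0,0,0],
  [0,0,0],
], roll=[0,0,0], grip=[0.4,0.4,0.4])

```text
time_s: 17.85
tool_pos: [0.5102, 0.2244, 0.2294]
eef_rot: [0.012, 0.124, 0.992, -0.001]
ft_force: [0.9, -1.0, 0.1]
finger_gap: 0.0514
```

```bash
python3 - <<'E'
from h import *
rep(); s=snap('wrist','w9'); z=snap('scene','s9')
V,U=np.mgrid[0:420,0:560]; u=U.ravel().astype(float);v=V.ravel().astype(float)
def lay(s,lo,hi):
    P=dep(s,u,v); C=np.array([.5258,.2225])
    m=(P[:,2]>lo)&(P[:,2]<hi)&(np.hypot(*(P[:,:2]-C).T)<.03)
    return m.sum(),P[m].mean(0).round(4),np.median(P[m,2]).round(4),np.ptp(P[m],0).round(4)
print('handle top',lay(s,.115,.14)); print('collar',lay(s,.0625,.069))
P=dep(s,u,v); C=np.array([.5258,.2225]); m=(P[:,2]>.12)&(P[:,2]<.132)&(np.hypot(*(P[:,:2]-C).T)<.03)
if m.sum()>50:
    A=np.c_[P[m,:2],np.ones(m.sum())]; print('top plane slope',np.linalg.lstsq(A,P[m,2],rcond=None)[0][:2])
a=s['img'][100:400,100:460]; b=cv2.resize(z['img'][120:260,180:350],None,fx=2,fy=2)
b=cv2.copyMakeBorder(b,0,300-b.shape[0],0,20,0) if b.shape[0]<300 else b[:300]
cv2.imwrite('pics/f.png',cv2.cvtColor(np.hstack([a,b]),cv2.COLOR_RGB2BGR))
E
```

```text
t 17.85 x -0.0147 s 0.0260 z 0.1729 tcp [0.5102 0.2244 0.2294] yaw err 0.000 tilt [ 0.0236 -0.0054] F [ 0.87 -0.97  0.06] [-0.06  0.06  0.07]
handle top (np.int64(624), array([0.5219, 0.2232, 0.1247]), np.float64(0.1253), array([0.0253, 0.0245, 0.0128]))
collar (np.int64(196), array([0.5167, 0.224 , 0.0653]), np.float64(0.0653), array([0.0349, 0.0318, 0.0062]))
top plane slope [ 0.07060586 -0.02106835]
```

View pics/f.png

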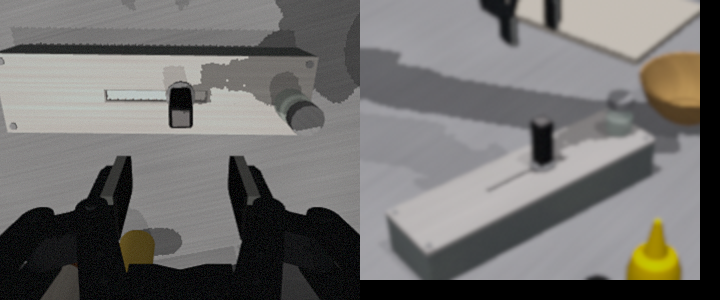

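The handle stands in the slot at crop position (180,105), upright in both views, and the shaker and bottles are where they were. The top plane's slope includes pixels from the handle's side, so I recheck it on the inner top pixels only, then hand in.

```bash
python3 - <<'E'
from h import *
s=snap('wrist'); V,U=np.mgrid[150:300,220:340]; P=dep(s,U.ravel().astype(float),V.ravel().astype(float))
m=((P[:,2]>.122)&(P[:,2]<.13)&(np.hypot(*(P[:,:2]-[.5258,.2225]).T)<.03)).reshape(V.shape).astype(np.uint8)
k=cv2.erode(m,np.ones((9,9))).ravel()>0; A=np.c_[P[k,:2]-P[k,:2].mean(0),np.ones(k.sum())]
print(k.sum(),np.linalg.lstsq(A,P[k,2],rcond=None)[0])
print(job.finish_job())
E
```

```text
225 [0.0082433  0.00603714 0.12616941]
the job is handed in; nothing more can be done
None
```

The probe is fully home in the hidden well and standing upright on its own. The job was handed in at about 18 s, well inside the 72 s limit.

**What I did:** I took the probe from the rack, set its tip in the slot's -y end and slid it along the strip with about 6–7 N of downward force. It dropped in at about 27 mm on the +y side of the middle. I then lowered it at about 10 mm/s until the collar met the cover, released it and backed the arm away. The highest contact force I read was about 12 N, when the tip first touched the strip. Forces were only read at the end of each move, so a brief higher peak would not show.

**Last checks:**
- **Seating:** the handle's top is at 125–126 mm and the collar's top at 65 mm, where 125 and 65 mm are expected for fully home.
- **Upright:** the handle's top is level to about 0.6°. A first fit gave a 0.07 slope, but it included pixels from the handle's side; refitting on the inner top pixels only gave the 0.6°.
- **Surroundings:** the shaker and the yellow bottle looked undisturbed in the last views, and the arm was touching nothing. The corer, sauce bottle, jar and bowl were not checked again after the probe was placed; nothing came near them.

The tool drifted to about 1.4° of tilt during the slide. That did not carry over to the probe once it was released.

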